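# Brake lever check

### The arm

A 6-joint arm with a two-finger parallel gripper is mounted at the origin on a cart in front of the work surface, level with it; the furniture and walls round the work are solid. World frame = base frame: x ahead of the robot, y to its left, z up, the work surface at z = 0. Lengths are in m, angles in degrees, forces in N, time in s.
With the tool pointing down it reaches from about 0.25 to 0.725 m from the base axis. Payload 9.7 kg.
Tool frame: the origin (TCP) lies midway between the tips of the shut fingers; the grasp point (between the pads) lies 19 mm behind it (bot.hold_point_z is the distance from the TCP to the grasp point, in m); z points along the fingers, y is the line along which they close (so a half turn about z gives the same grasp; the last joint's range is limited). The gripper opens to 85 mm and grips with 20 to 120 N. Pads are 22 mm wide; open, the fingers measure 114 mm over their backs; the gripper's body (76 mm by 85 mm) begins 54 mm behind the grasp point. The pads swing forward as they close: fully open they stand 13 mm farther back than shut.
Start: joints at [77.12, 4.979, 10.078, 95.1, 0, 90], TCP at [0.123, 0.536, 0.231] pointing down, gripper open.
Joint ranges: [-179.16, 179.16], [-48.56, 103.87], [-65.8, 70.77], [-126.05, 130.52], [-82.76, 87.17], [-180, 180]. Speed limits (degrees/s): [127.2, 127.2, 147.25, 180, 180, 180].

### API

Orientations are given as [roll, pitch, yaw] about the fixed x, y, z axes, in that order (R = Rz(yaw) Ry(pitch) Rx(roll)).
In Python, from workcell import bot gives the robot as it stands.
- The arm moves only by the tool play_rows, never from a script. Its argument "steps" is a list that holds one entry, the list of rows, each a list of 4 numbers: the shift along the tool's x, y, z in m, then the turn about the tool's z in rad. In form: [[[tx, ty, tz, yaw], ...]]. A call has exactly 5 rows; each row shifts and turns the commanded pose from where the row before left it, along the tool's axes as they then stand; what a row does not reach is not made up. A row lasts 1/12 s, in which the tool goes at most 41.7 mm and 7.16 degrees, less where a joint would pass 70% of its speed; a pose out of reach is approached as far as the arm can. A call is refused whole if a number of a shift passes 0.0417 or a number of a turn 0.125, either way. A call with a gripper value outside its range is refused whole. "gripper" is the finger opening in m, from 0 to 0.0854, set as the call begins (left out, the last holds). The fingers move at their own pace and stop on an object; "squeeze" is the grip in N (left out, the last holds). Time passes only in rows, so rows that do not move let the fingers close, or fill a call up. It gives the time, the measured TCP pose, the force, the opening and the grip force at its end, in the units of the state.
- bot.get_obs(): the state, without advancing time (a new reading comes with each control period).
- bot.camera(name): name is "side" or "top"; returns a dict with "img" (400x640x3 uint8, blue, green, red), "vfov" (degrees; the focal length in pixels is half the picture's height over the tangent of half this angle, whatever the lens; pixels are square), "cx", "cy" (the principal point, pixels), "xyz" and "attitude" of the camera in the world. Camera axes: x right, y down, z forward; pixel columns grow to the right and rows downward; lengths in m; the calibration is good to about 2 mm. A picture is of the moment at which its call begins. There is no depth.
- bot.job_done(): hands the job in; it is judged then, once.
The state is a dict: "time": time; "q": joint angles; "qd": joint speeds; "joint_efforts": joint torques, N m; "ee_pos": TCP position; "tcp_rot": TCP orientation; "wrist_force": force on the tool from outside, world axes, zero at the start; "torque": the same for the moment, N m; "opening": finger opening in m; "grasp_force": force on a finger pad.
Only numpy, scipy, OpenCV 4.12 (cv2) and the standard library are available. Lean on these libraries where they do the work, as an engineer would, in place of code of your own. Each camera call takes 0.05 s, during which the arm holds its last target. There are 200 camera calls.

### The job

Two brake levers stand clamped on the bench for checking: with closed fingers against its outer side, push the left lever (as the robot sees it) in towards its grip until it will go no further, let it spring back, then do the same with the right one. One of them stops well short of the grip and is good, the other comes in all the way to the grip: finish by pressing the red button, fully down, on the stand of that bad one only, then let go. Do not grip anything, do not put fingers in behind a lever or push on the grips, and leave the loose things on the bench where they are.

Things in the scene. Friction and masses are not known exactly. Their poses are not given: they have to be found in the camera images.
- stand_a: One of two look-alike fixed lever stands. Base plate 130x250x12 mm, origin at the centre of its underside; x from the lever side to the far side (away from the robot), y along the handlebar, z up. Bar axis at x = 0, 100 mm above the bench; black rubber grip 32 mm thick on it, y = -26 to 109 mm; grey clamp block (50x46 mm, top 119.5 mm high) at y = -90 mm with red button. Lever on the -x side.
- lever_a (a joint): Brake lever hinge of stand_a, rad: 0 = rest, sprung out; grows as pressed towards the grip. Upright axis at x = -34, y = -41 mm of the stand; lever 113 mm long to +y, splayed 0.33 rad from the bar at rest. Of the two look-alike levers one stops at 0.24 (end 19 mm short of the grip: good), the other at 0.425 (end at the grip: bad). Springs back.
- lever_a_pad (a point): Outer face of the aluminium lever of stand_a (side away from the grip), 85 mm from the hinge, mid-height (100 mm above the bench; lever 14 mm high): press here towards +x of the stand. Takes 2 N at first, 3 to 4.5 N further in, then a hard stop; travels about 20 mm (good) or 36 mm (bad).
- reject_a (a joint): Travel of the red reject button of stand_a, m: 0 = up, 0.006 = fully down (5 N); springs back up.
- reject_a_top (a point): Centre of the top of the red reject button (26 mm diameter, in a black housing) of stand_a, on its clamp block; press straight down.
- stand_b: One of two look-alike fixed lever stands. Base plate 130x250x12 mm, origin at the centre of its underside; x from the lever side to the far side (away from the robot), y along the handlebar, z up. Bar axis at x = 0, 100 mm above the bench; black rubber grip 32 mm thick on it, y = -26 to 109 mm; grey clamp block (50x46 mm, top 119.5 mm high) at y = -90 mm with red button. Lever on the -x side.
- lever_b (a joint): Brake lever hinge of stand_b, rad: 0 = rest, sprung out; grows as pressed towards the grip. Upright axis at x = -34, y = -41 mm of the stand; lever 113 mm long to +y, splayed 0.33 rad from the bar at rest. Of the two look-alike levers one stops at 0.24 (end 19 mm short of the grip: good), the other at 0.425 (end at the grip: bad). Springs back.
- lever_b_pad (a point): Outer face of the aluminium lever of stand_b (side away from the grip), 85 mm from the hinge, mid-height (100 mm above the bench; lever 14 mm high): press here towards +x of the stand. Takes 2 N at first, 3 to 4.5 N further in, then a hard stop; travels about 20 mm (good) or 36 mm (bad).
- reject_b (a joint): Travel of the red reject button of stand_b, m: 0 = up, 0.006 = fully down (5 N); springs back up.
- reject_b_top (a point): Centre of the top of the red reject button (26 mm diameter, in a black housing) of stand_b, on its clamp block; press straight down.
- stamp: Hand stamp with turned wooden handle, 26 x 50 x 74 mm, standing between the stands; origin at the centre of its underside. A loose bystander, to be left alone.
- masking: Roll of masking tape lying flat, 92 x 90 x 25 mm, behind the stands; origin at the centre of its underside. A loose bystander, to be left alone.
- black_marker: White marker pen with black cap, 17 x 135 x 16 mm, lying between the stands, at the front; origin at the centre of its underside. A loose bystander, to be left alone.
- cutter: Yellow snap-blade cutter, 23 x 156 x 15 mm, lying behind the left stand; origin at the centre of its underside. A loose bystander, to be left alone.
- tape: Roll of brown tape lying flat, 96 x 95 x 48 mm, at the right front; origin at the centre of its underside. A loose bystander, to be left alone.
- blue_roll: Crinkled dark blue roll, 97 x 20 x 15 mm, lying behind the stands; origin at the centre of its underside. A loose bystander, to be left alone.

How it is judged (in metres and radians):
On the way, in this order (a step that is already met when the one before it is completed fails the run):
1. the left lever is pushed in by the fingers to its stop (((y of stand_a in the frame of stand_b above 0 m and (value of joint lever_a above 0.22 rad and contact force between the fingers and lever_a above 1 N)) or (y of stand_b in the frame of stand_a above 0 m and (value of joint lever_b above 0.4 rad and contact force between the fingers and lever_b above 1 N)))), for 0.2 s.
2. the right lever is pushed in by the fingers to its stop, the left one being back out (((y of stand_b in the frame of stand_a above 0 m and (value of joint lever_a above 0.22 rad and contact force between the fingers and lever_a above 1 N) and value of joint lever_b below 0.03 rad) or (y of stand_a in the frame of stand_b above 0 m and (value of joint lever_b above 0.4 rad and contact force between the fingers and lever_b above 1 N) and value of joint lever_a below 0.03 rad))), for 0.2 s.
3. the red button on the stand of the bad lever is pressed down by the fingers, both levers being out (value of joint reject_b above 0.0045 m and contact force between the fingers and reject_b above 1 N and value of joint each of lever_a, lever_b below 0.03 rad), for 0.05 s.
At the end, for the whole second after the job is handed in: Both levers back out (within 0.03 rad of rest), both buttons up (within 1.5 mm), every loose thing within 20 mm of where it stood (value of joint each of lever_a, lever_b below 0.03 rad and value of joint each of reject_a, reject_b below 0.0015 m and distance of each of stamp, masking, black_marker, cutter, tape, blue_roll from where it was at the start of the episode below 0.02 m); the robot touches nothing.
It fails at once if the button of the good lever's stand is pressed (value of joint reject_a above 0.003 m).
It fails at once if a grip is gripped or pushed by the fingers (contact force between the fingers and stand_a_c0 above 4 N or contact force between the fingers and stand_a_c1 above 4 N or contact force between the fingers and stand_b_c0 above 4 N or contact force between the fingers and stand_b_c1 above 4 N).
It fails at once if a lever is pinched: a finger bears on its inner side (contact force between the fingers and lever_a_c0 above 2 N or contact force between the fingers and lever_b_c0 above 2 N).
It fails at once if a loose thing is shifted or lifted by more than 30 mm (distance of any of stamp, masking, black_marker, cutter, tape, blue_roll from where it was at the start of the episode above 0.03 m).
It also fails if it takes over 54 s, if anything falls off the work surface, if the arm or the gripper's body presses on something with over 40 N, if the wrist force passes 120 N, or if a joint passes its speed limit or range.

## Working session

There is one attempt and no reset: what is moved stays moved. The work goes in short steps, Python scripts to look and compute and a tool call to move; the robot and the scene stay as the last step left them, time stands still between calls to the robot, and variables do not carry over. Pictures are saved under pics/ and viewed, at most 10 in all, crops included, and the job is handed in when it is done.

Besides the shell and the picture viewer there is one more tool, called after "Emit:" in YAML: its name, and indented under it one key for each argument. play_rows: Moves the arm, as the interface text tells. Its arguments: {"type":"object","properties":{"steps":{"type":"array","items":{"type":"array","items":{"type":"array","items":{"type":"number"}}}},"gripper":{"type":"number"},"squeeze":{"type":"number"}},"required":["steps"]}

```bash
mkdir -p pics; cat > h.py <<'E'
import numpy as np, cv2
from scipy.spatial.transform import Rotation as R
from workcell import bot
def ray(c,u,v):
    f=200/np.tan(np.radians(c['vfov'])/2)
    d=np.array([(u-c['cx'])/f,(v-c['cy'])/f,1.])
    return np.array(c['xyz']),R.from_euler('xyz',c['attitude'],degrees=True).as_matrix()@d
def onz(c,u,v,z):
    o,d=ray(c,u,v); return o+d*(z-o[2])/d[2]
def red(img):
    h=cv2.cvtColor(img,cv2.COLOR_BGR2HSV)
    m=(((h[...,0]<8)|(h[...,0]>172))&(h[...,1]>150)&(h[...,2]>80)).astype('uint8')
    n,l,s,c=cv2.connectedComponentsWithStats(m)
    return [(s[i,4],s[i,:4].tolist(),c[i]) for i in range(1,n) if s[i,4]>15]
E
python3 - <<'E'
from h import *
for n in('top','side'):
    c=bot.camera(n); cv2.imwrite(f'pics/{n}0.png',c['img'])
    print(n,c['vfov'],c['cx'],c['cy'],c['xyz'],c['attitude'],c['img'].shape)
    for a,b,p in red(c['img']): print(a,b,p,onz(c,*p,.135))
print(bot.get_obs())
E
```

```text
top 42.836148339201095 330.05478296774163 199.32449703840194 [ 0.39864999 -0.07247186  1.49881259] [-173.12319987   -0.7202318   -90.07747431] (400, 640, 3)
82 [245, 182, 11, 10] [250.19512195 186.6097561 ] [0.59762623 0.12552928 0.135     ]
77 [405, 223, 10, 10] [409.62337662 227.93506494] [ 0.48587609 -0.30312182  0.135     ]
side 54.727047614462386 321.2137485106719 204.70498085965968 [ 0.36511385 -0.97008755  0.75359539] [-124.94099498    0.48816387  -12.87072239] (400, 640, 3)
42 [314, 161, 8, 6] [317.35714286 163.5952381 ] [0.59756496 0.12799241 0.135     ]
99 [305, 250, 11, 11] [310.09090909 254.77777778] [ 0.48576548 -0.30061477  0.135     ]
{'time': 0.1, 'q': array([ 7.71204699e+01,  5.00712977e+00,  1.00395419e+01,  9.51002287e+01,
       -9.22751965e-04,  8.99996775e+01]), 'qd': array([ 0.06560693,  0.01511942,  0.02521623, -0.08851523, -0.0313599 ,
        0.09906423]), 'joint_efforts': array([-1.12340354e-04, -5.21558511e+01,  4.65653980e+01,  1.59043906e-02,
       -2.11094920e-05, -1.34316784e-05]), 'ee_pos': array([0.12255403, 0.53595827, 0.23066674]), 'tcp_rot': array([-1.79932183e+02,  9.22369568e-04,  1.67120793e+02]), 'wrist_force': array([-0.70176787,  0.29403078,  0.24074743]), 'torque': array([-0.00842156, -0.02725542, -0.01068921]), 'grasp_force': 0.0, 'opening': 0.08545487836513686}
```

View pics/top0.png

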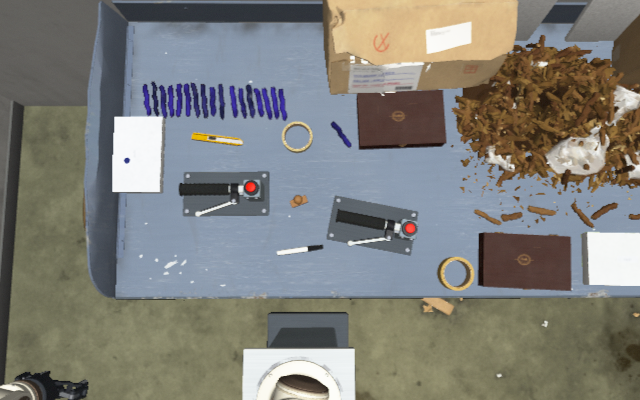

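View pics/side0.png

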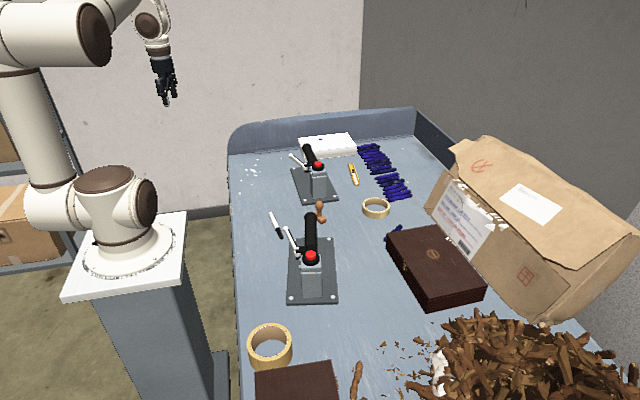

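The top view shows both stands. The left one has its button at (250,187) and lever tip at (198,213); the right one has its button at (410,228) and lever tip at (350,243). Both levers face the robot. The stamp is at (298,200) and the marker runs from (278,252) to (322,247). The side view shows nothing hiding either stand. Next I'll fit the stand poses from the buttons and plates.

```bash
python3 - <<'E'
from h import *
t=cv2.imread('pics/top0.png'); c=bot.camera('top'); s=bot.camera('side')
hsv=cv2.cvtColor(c['img'],cv2.COLOR_BGR2HSV)
print(hsv[205,190],hsv[240,335],hsv[150,260])
rt=red(c['img']); rs=red(s['img'])
roi={'L':(175,165,100,56),'R':(320,190,108,70)}
for (k,(x,y,w,h)),a,b in zip(roi.items(),rt,rs):
    o1,d1=ray(c,*a[2]);o2,d2=ray(s,*b[2])
    A=np.stack([d1,-d2],1);k12=np.linalg.lstsq(A,o2-o1,rcond=None)[0]
    P=(o1+d1*k12[0]+o2+d2*k12[1])/2; print(k,'button',P.round(4),'gap',np.linalg.norm(o1+d1*k12[0]-o2-d2*k12[1]).round(4))
    sub=hsv[y:y+h,x:x+w]
    m=((sub[...,2]<110)|(sub[...,1]<50)).astype('uint8')
    m=cv2.morphologyEx(m,cv2.MORPH_OPEN,np.ones((5,5)))
    cn=max(cv2.findContours(m,0,1)[0],key=cv2.contourArea)
    box=cv2.boxPoints(cv2.minAreaRect(cn))+[x,y]
    W=np.array([onz(c,*p,.012) for p in box]); print('plate',W[:,:2].round(4).tolist(),'ctr',W.mean(0).round(4),'sides',np.linalg.norm(np.diff(W,axis=0),axis=1).round(3))
    g=(sub[...,2]<45).astype('uint8'); g=cv2.morphologyEx(g,cv2.MORPH_OPEN,np.ones((5,5)))
    cn=max(cv2.findContours(g,0,1)[0],key=cv2.contourArea)
    box=cv2.boxPoints(cv2.minAreaRect(cn))+[x,y]
    G=np.array([onz(c,*p,.105) for p in box]);
    print('grip',G[:,:2].round(4).tolist(),'ctr',G.mean(0).round(4))
    wm=((sub[...,2]>190)&(sub[...,1]<40)).astype('uint8')
    n,l,st,ce=cv2.connectedComponentsWithStats(wm)
    for i in range(1,n):
        if st[i,4]>5: print('white',st[i].tolist(),(ce[i]+[x,y]).round(1),onz(c,*(ce[i]+[x,y]),.1 if st[i,4]>40 else .014)[:2].round(4))
E
```

```text
[104  36 106] [104  33 117] [107  53 173]
L button [0.5973 0.1255 0.1364] gap 0.0005
plate [[0.6665, 0.359], [0.6787, 0.0903], [0.5267, 0.0819], [0.5151, 0.3473]] ctr [0.5967 0.2196 0.012 ] sides [0.269 0.152 0.266]Traceback (most recent call last):
  File "<stdin>", line 18, in <module>
ValueError: max() iterable argument is empty
```

```bash
python3 - <<'E'
from h import *
c=bot.camera('top'); s=bot.camera('side')
hsv=cv2.cvtColor(c['img'],cv2.COLOR_BGR2HSV)
print('gripV',hsv[189,200],hsv[217,360])
roi={'L':(175,165,100,56),'R':(320,190,108,70)}
for (k,(x,y,w,h)),a,b in zip(roi.items(),red(c['img']),red(s['img'])):
    o1,d1=ray(c,*a[2]);o2,d2=ray(s,*b[2])
    k12=np.linalg.lstsq(np.stack([d1,-d2],1),o2-o1,rcond=None)[0]
    P=(o1+d1*k12[0]+o2+d2*k12[1])/2; print(k,'button',P.round(4))
    sub=hsv[y:y+h,x:x+w]
    g=(sub[...,2]<65).astype('uint8'); g=cv2.morphologyEx(g,cv2.MORPH_OPEN,np.ones((4,4)))
    cn=max(cv2.findContours(g,0,1)[0],key=cv2.contourArea)
    (gc,gs,ga)=cv2.minAreaRect(cn); vx=cv2.fitLine(cn,2,0,.01,.01).ravel(); print('grip px',np.add(gc,[x,y]),gs)
    p=vx[2:]+[x,y]; q=p+30*vx[:2]
    A,B=onz(c,*p,.105),onz(c,*q,.105); e=(B-A)[:2]; e/=np.linalg.norm(e); e*=np.sign(e[1])
    G=onz(c,*np.add(gc,[x,y]),.105)[:2]
    f=(G-P[:2]); f/=np.linalg.norm(f)
    print('dir fit',np.degrees(np.arctan2(-e[0],e[1])).round(2),'dir from button',np.degrees(np.arctan2(-f[0],f[1])).round(2),'gripctr',G)
    wm=((sub[...,2]>150)&(sub[...,1]<30)).astype('uint8')
    n,l,st,ce=cv2.connectedComponentsWithStats(wm)
    for i in range(1,n):
        if st[i,4]>3: print('white',(st[i]+[x,y,0,0,0]).tolist(),(ce[i]+[x,y]).round(1),onz(c,*(ce[i]+[x,y]),.1 if st[i,4]>40 else .014)[:2].round(4))
    for nm,th in(('fit',np.arctan2(-e[0],e[1])),('btn',np.arctan2(-f[0],f[1]))):
        X=np.array([np.cos(th),np.sin(th)]);Y=np.array([-np.sin(th),np.cos(th)])
        O=P[:2]+.09*Y
        print(nm,'yaw',np.degrees(th).round(2),'O',O.round(4),'pad axis',(O-.0615*X+.0394*Y).round(4),'tip',(O-(.034+.113*np.sin(.33))*X+(-.041+.113*np.cos(.33))*Y).round(4))
E
```

```text
gripV [120   6  46] [50 17 44]
L button [0.5974 0.1256 0.1364]
grip px [203.99999619 189.99999619] (47.99999237060547, 9.999998092651367)
dir fit 0.01 dir from button 2.12 gripctr [0.59251896 0.25656939]
white [186, 174, 4, 4, 13] [187.4 175.6] [0.6478 0.3279]
white [262, 174, 4, 4, 12] [263.7 175.2] [0.6491 0.1041]
white [229, 186, 1, 6, 6] [229.  188.5] [0.6096 0.2051]
white [238, 185, 6, 10, 53] [240.7 189.5] [0.5947 0.1567]
white [195, 199, 42, 18, 133] [213.7 208.2] [0.5427 0.2297]
white [185, 209, 4, 4, 14] [186.5 210.7] [0.5442 0.3272]
white [262, 209, 4, 4, 13] [263.6 210.4] [0.5451 0.1028]
fit yaw 0.01 O [0.5974 0.2156] pad axis [0.5358 0.255 ] tip [0.5267 0.2815]
btn yaw 2.12 O [0.594  0.2155] pad axis [0.5311 0.2526] tip [0.521  0.2788]
R button [ 0.4857 -0.3027  0.137 ]
grip px [361.38080597 220.61089134] (48.045162200927734, 11.682132720947266)
dir fit -11.08 dir from button -9.99 gripctr [ 0.50795979 -0.17604535]
white [336, 199, 5, 3, 11] [338. 200.] [ 0.5757 -0.1147]
white [412, 213, 4, 4, 13] [413.4 214.6] [ 0.5326 -0.3354]
white [385, 222, 2, 6, 9] [385.6 224.7] [ 0.5032 -0.2534]
white [394, 223, 7, 10, 53] [396.9 227.5] [ 0.4894 -0.2741]
white [329, 233, 5, 4, 13] [331.2 234.8] [ 0.4738 -0.0944]
white [347, 236, 44, 10, 132] [367.4 240.8] [ 0.453  -0.1925]
white [401, 236, 3, 2, 4] [402.  236.2] [ 0.4694 -0.3008]
white [410, 238, 5, 2, 7] [411.9 238.4] [ 0.463  -0.3295]
white [405, 248, 5, 4, 15] [406.9 249.5] [ 0.4309 -0.3143]
fit yaw -11.08 O [ 0.503  -0.2144] pad axis [ 0.4502 -0.1639] tip [ 0.4463 -0.1362]
btn yaw -9.99 O [ 0.5013 -0.2141] pad axis [ 0.4475 -0.1646] tip [ 0.4431 -0.137 ]
```

Emit:
play_rows:
  steps:
    - [[0, 0, 0, -0.1124], [0, 0, 0, -0.1124], [-0.032, -0.025, 0, 0], [-0.032, -0.025, 0, 0], [-0.032, -0.025, 0, 0]]
  gripper: 0

```text
time: 0.72
ee_pos: [0.219, 0.4603, 0.231]
tcp_rot: [-180.0, -0.0, -179.9]
wrist_force: [1.1, -0.2, 0.7]
opening: 0.0255
grasp_force: 0.0
```

Emit:
play_rows:
  steps:
    - [[-0.032, -0.025, 0, 0], [-0.032, -0.025, 0, 0], [-0.032, -0.025, 0, 0], [-0.032, -0.025, 0, 0], [-0.032, -0.025, 0, 0]]

```text
time: 1.13
ee_pos: [0.3798, 0.3346, 0.2315]
tcp_rot: [180.0, 0.0, -180.0]
wrist_force: [1.4, 1.5, -0.6]
opening: 0.0
grasp_force: 0.0
```

Emit:
play_rows:
  steps:
    - [[-0.025, -0.02, 0, 0], [-0.025, -0.02, 0, 0], [-0.025, -0.02, 0, 0], [-0.025, -0.02, 0, 0], [0, 0, 0.03, 0]]

```text
time: 1.55
ee_pos: [0.4836, 0.254, 0.2056]
tcp_rot: [179.8, 0.5, 179.8]
wrist_force: [1.3, 1.7, 0.7]
opening: -0.0001
grasp_force: 0.0
```

Emit:
play_rows:
  steps:
    - [[0, 0, 0.03, 0], [0, 0, 0.03, 0], [0, 0, 0.03, 0], [0, 0, 0.02, 0], [0, 0, 0, 0]]

```text
time: 1.97
ee_pos: [0.4765, 0.2549, 0.0866]
tcp_rot: [-179.8, -0.4, 180.0]
wrist_force: [-0.2, -0.6, -0.5]
opening: 0.0001
grasp_force: 0.0
```

```bash
python3 - <<'E'
from h import *
a=bot.camera('top')['img'][150:290,150:440];b=bot.camera('side')['img'][120:320,200:400]
cv2.imwrite('pics/c1.png',np.hstack([cv2.resize(a,(580,280)),np.vstack([cv2.resize(b,(220,220)),np.zeros((60,220,3),'uint8')])]))
E
```

```text
(no output)
```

View pics/c1.png

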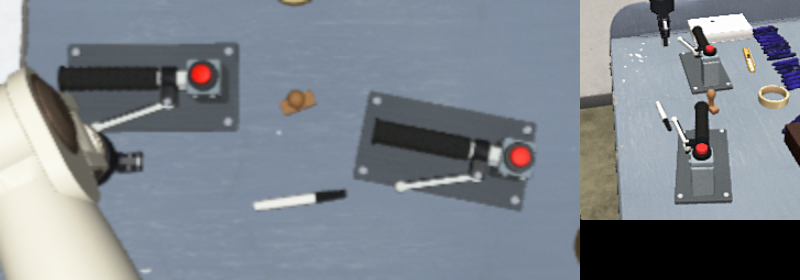

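Emit:
play_rows:
  steps:
    - [[-0.006, 0, 0, 0], [-0.006, 0, 0, 0], [-0.006, 0, 0, 0], [-0.006, 0, 0, 0], [-0.004, 0, 0, 0]]

```text
time: 2.48
ee_pos: [0.5078, 0.2563, 0.0918]
tcp_rot: [180.0, 0.1, 180.0]
wrist_force: [-0.8, 0.4, -0.3]
opening: -0.0002
grasp_force: 0.0
```

Emit:
play_rows:
  steps:
    - [[-0.003, 0, 0, 0], [-0.003, 0, 0, 0], [-0.003, 0, 0, 0], [-0.002, 0, 0, 0], [-0.002, 0, 0, 0]]

```text
time: 2.9
ee_pos: [0.5194, 0.2562, 0.0911]
tcp_rot: [180.0, -0.1, -180.0]
wrist_force: [-2.5, 1.3, -0.0]
opening: 0.0
grasp_force: 1.1
```

Emit:
play_rows:
  steps:
    - [[-0.002, 0, 0, 0], [-0.002, 0, 0, 0], [-0.002, 0, 0, 0], [-0.001, 0, 0, 0], [0, 0, 0, 0]]

```text
time: 3.32
ee_pos: [0.5267, 0.2562, 0.0913]
tcp_rot: [180.0, -0.0, 180.0]
wrist_force: [-1.8, 1.3, 0.1]
opening: 0.0002
grasp_force: 1.2
```

Emit:
play_rows:
  steps:
    - [[-0.002, 0, 0, 0], [-0.002, 0, 0, 0], [-0.001, 0, 0, 0], [-0.001, 0, 0, 0], [0, 0, 0, 0]]

```text
time: 3.73
ee_pos: [0.5328, 0.2562, 0.0913]
tcp_rot: [180.0, 0.0, 180.0]
wrist_force: [-2.7, 1.3, 0.7]
opening: -0.0003
grasp_force: 1.4
```

Emit:
play_rows:
  steps:
    - [[-0.001, 0, 0, 0], [-0.001, 0, 0, 0], [-0.001, 0, 0, 0], [-0.001, 0, 0, 0], [0, 0, 0, 0]]

```text
time: 4.15
ee_pos: [0.5367, 0.2562, 0.0913]
tcp_rot: [180.0, 0.0, 180.0]
wrist_force: [-3.1, 1.7, 1.1]
opening: -0.0002
grasp_force: 1.5
```

Emit:
play_rows:
  steps:
    - [[-0.001, 0, 0, 0], [-0.001, 0, 0, 0], [-0.001, 0, 0, 0], [-0.001, 0, 0, 0], [0, 0, 0, 0]]

```text
time: 4.57
ee_pos: [0.5389, 0.2563, 0.0912]
tcp_rot: [180.0, -0.2, -180.0]
wrist_force: [-13.0, 1.7, 5.5]
opening: 0.0001
grasp_force: 6.4
```

Emit:
play_rows:
  steps:
    - [[-0.001, 0, 0, 0], [-0.001, 0, 0, 0], [-0.001, 0, 0, 0], [0, 0, 0, 0], [0, 0, 0, 0]]

```text
time: 4.98
ee_pos: [0.5397, 0.2564, 0.0911]
tcp_rot: [180.0, -0.5, -179.9]
wrist_force: [-25.4, 2.0, 10.6]
opening: 0.0003
grasp_force: 12.4
```

Emit:
play_rows:
  steps:
    - [[0.01, 0, 0, 0], [0.015, 0, 0, 0], [0.015, 0, 0, 0], [0.015, 0, 0, 0], [0.01, 0, 0, 0]]

```text
time: 5.4
ee_pos: [0.4782, 0.2558, 0.0914]
tcp_rot: [-180.0, 0.1, 180.0]
wrist_force: [0.7, -0.6, -0.0]
opening: 0.0
grasp_force: 0.0
```

Emit:
play_rows:
  steps:
    - [[0, 0, -0.03, 0], [0, 0, -0.03, 0], [0, 0, -0.03, 0], [0, 0, -0.02, 0], [0.0075, -0.037, 0, 0]]

```text
time: 5.82
ee_pos: [0.4738, 0.2227, 0.2054]
tcp_rot: [179.8, 0.4, -179.8]
wrist_force: [2.1, 0.3, -0.1]
opening: 0.0004
grasp_force: 0.0
```

Emit:
play_rows:
  steps:
    - [[0.0075, -0.037, 0, 0], [0.0075, -0.037, 0, 0], [0.0075, -0.037, 0, 0], [0.0075, -0.037, 0, 0], [0.0075, -0.037, 0, 0]]

```text
time: 6.23
ee_pos: [0.4333, 0.0323, 0.2016]
tcp_rot: [-180.0, 0.1, -180.0]
wrist_force: [1.3, -0.3, -0.2]
opening: -0.0003
grasp_force: 0.0
```

Emit:
play_rows:
  steps:
    - [[0.0075, -0.037, 0, 0], [0.0075, -0.037, 0, 0], [0.0075, -0.037, 0, 0], [0.0075, -0.037, 0, 0], [0.0075, -0.037, 0, 0]]

```text
time: 6.65
ee_pos: [0.3956, -0.1531, 0.2017]
tcp_rot: [-179.9, 0.1, 180.0]
wrist_force: [1.6, 0.5, 0.2]
opening: -0.0
grasp_force: 0.0
```

Emit:
play_rows:
  steps:
    - [[0, 0, 0, 0.096], [0, 0, 0, 0.096], [0, 0, 0, 0], [0, 0, 0, 0], [0, 0, 0, 0]]

```text
time: 7.07
ee_pos: [0.3963, -0.1507, 0.2014]
tcp_rot: [-180.0, 0.0, 169.2]
wrist_force: [0.3, 0.1, 0.0]
opening: 0.0002
grasp_force: 0.0
```

Emit:
play_rows:
  steps:
    - [[0, 0, 0.03, 0], [0, 0, 0.03, 0], [0, 0, 0.03, 0], [0, 0, 0.02, 0], [0, 0, 0, 0]]

```text
time: 7.48
ee_pos: [0.3942, -0.1496, 0.0873]
tcp_rot: [180.0, -0.3, 169.2]
wrist_force: [-0.5, 0.4, -0.3]
opening: -0.0001
grasp_force: 0.0
```

Emit:
play_rows:
  steps:
    - [[-0.006, 0, 0, 0], [-0.006, 0, 0, 0], [-0.006, 0, 0, 0], [-0.006, 0, 0, 0], [-0.004, 0, 0, 0]]

```text
time: 7.9
ee_pos: [0.4251, -0.1565, 0.0922]
tcp_rot: [-180.0, 0.1, 169.0]
wrist_force: [0.7, 0.1, -0.6]
opening: -0.0001
grasp_force: 0.0
```

Emit:
play_rows:
  steps:
    - [[-0.003, 0, 0, 0], [-0.003, 0, 0, 0], [-0.003, 0, 0, 0], [-0.003, 0, 0, 0], [-0.002, 0, 0, 0]]

```text
time: 8.32
ee_pos: [0.4372, -0.1587, 0.0911]
tcp_rot: [180.0, -0.1, 169.0]
wrist_force: [-2.3, 0.8, 0.4]
opening: 0.0003
grasp_force: 1.2
```

Emit:
play_rows:
  steps:
    - [[-0.002, 0, 0, 0], [-0.002, 0, 0, 0], [-0.002, 0, 0, 0], [-0.002, 0, 0, 0], [-0.002, 0, 0, 0]]

```text
time: 8.73
ee_pos: [0.4472, -0.1607, 0.0912]
tcp_rot: [180.0, -0.0, 169.0]
wrist_force: [-3.7, 2.2, -0.4]
opening: 0.0002
grasp_force: 1.5
```

Emit:
play_rows:
  steps:
    - [[-0.002, 0, 0, 0], [-0.002, 0, 0, 0], [-0.001, 0, 0, 0], [-0.001, 0, 0, 0], [0, 0, 0, 0]]

```text
time: 9.15
ee_pos: [0.4532, -0.1619, 0.0912]
tcp_rot: [180.0, -0.0, 169.0]
wrist_force: [-2.4, 2.0, -0.1]
opening: -0.0003
grasp_force: 1.5
```

Emit:
play_rows:
  steps:
    - [[-0.001, 0, 0, 0], [-0.001, 0, 0, 0], [-0.001, 0, 0, 0], [-0.001, 0, 0, 0], [-0.001, 0, 0, 0]]

```text
time: 9.57
ee_pos: [0.458, -0.1628, 0.0913]
tcp_rot: [180.0, 0.0, 169.0]
wrist_force: [-3.0, 3.1, 1.7]
opening: -0.0004
grasp_force: 1.9
```

Emit:
play_rows:
  steps:
    - [[-0.001, 0, 0, 0], [-0.001, 0, 0, 0], [-0.001, 0, 0, 0], [-0.001, 0, 0, 0], [-0.001, 0, 0, 0]]

```text
time: 9.98
ee_pos: [0.4629, -0.1637, 0.0913]
tcp_rot: [180.0, -0.0, 169.0]
wrist_force: [-3.6, 3.9, 0.9]
opening: -0.0001
grasp_force: 2.3
```

Emit:
play_rows:
  steps:
    - [[-0.001, 0, 0, 0], [-0.001, 0, 0, 0], [-0.001, 0, 0, 0], [-0.001, 0, 0, 0], [0, 0, 0, 0]]

```text
time: 10.4
ee_pos: [0.4668, -0.1645, 0.0912]
tcp_rot: [180.0, -0.0, 169.0]
wrist_force: [-4.1, 4.0, 0.9]
opening: 0.0007
grasp_force: 2.3
```

Emit:
play_rows:
  steps:
    - [[-0.001, 0, 0, 0], [-0.001, 0, 0, 0], [-0.001, 0, 0, 0], [0, 0, 0, 0], [0, 0, 0, 0]]

```text
time: 10.82
ee_pos: [0.4691, -0.1649, 0.0912]
tcp_rot: [180.0, -0.1, 169.0]
wrist_force: [-7.2, 4.4, 3.1]
opening: 0.0
grasp_force: 4.1
```

Emit:
play_rows:
  steps:
    - [[-0.001, 0, 0, 0], [-0.001, 0, 0, 0], [0, 0, 0, 0], [0, 0, 0, 0], [0, 0, 0, 0]]

```text
time: 11.23
ee_pos: [0.4695, -0.165, 0.0911]
tcp_rot: [180.0, -0.3, 169.0]
wrist_force: [-15.5, 6.0, 6.8]
opening: 0.0001
grasp_force: 8.3
```

Emit:
play_rows:
  steps:
    - [[0.01, 0, 0, 0], [0.015, 0, 0, 0], [0.017, 0, 0, 0], [0.017, 0, 0, 0], [0.016, 0, 0, 0]]

```text
time: 11.65
ee_pos: [0.398, -0.1517, 0.0915]
tcp_rot: [-179.9, 0.1, 169.0]
wrist_force: [0.7, 0.4, -0.3]
opening: 0.0001
grasp_force: 0.0
```

Emit:
play_rows:
  steps:
    - [[0, 0, -0.03, 0], [0, 0, -0.03, 0], [0, 0, -0.03, 0], [0, 0, -0.02, 0], [0, 0, 0, 0]]

```text
time: 12.07
ee_pos: [0.4001, -0.1523, 0.206]
tcp_rot: [-179.9, 0.5, 169.0]
wrist_force: [0.5, -0.7, -0.0]
opening: -0.0004
grasp_force: 0.0
```

Emit:
play_rows:
  steps:
    - [[-0.0234, -0.0266, 0, 0], [-0.0234, -0.0266, 0, 0], [-0.0234, -0.0266, 0, 0], [-0.0234, -0.0266, 0, 0], [-0.0234, -0.0266, 0, 0]]

```text
time: 12.48
ee_pos: [0.4885, -0.3063, 0.2007]
tcp_rot: [-179.9, 0.0, 169.0]
wrist_force: [0.5, 0.2, 0.6]
opening: 0.0
grasp_force: 0.0
```

Emit:
play_rows:
  steps:
    - [[0, 0, 0.01, 0], [0, 0, 0.01, 0], [0, 0, 0.01, 0], [0, 0, 0, 0], [0, 0, 0, 0]]

```text
time: 12.9
ee_pos: [0.4869, -0.3031, 0.1711]
tcp_rot: [180.0, -0.0, 169.0]
wrist_force: [0.2, -0.4, 1.8]
opening: -0.0003
grasp_force: 0.0
```

```bash
python3 - <<'E'
from h import *
print(bot.get_obs()['ee_pos'])
a=bot.camera('top')['img'][150:290,150:440];b=bot.camera('side')['img'][120:320,200:400]
cv2.imwrite('pics/c2.png',np.hstack([cv2.resize(a,(435,210)),cv2.resize(b[:,50:170],(360,600))[:210*2+180][100:310]]))
cv2.imwrite('pics/c3.png',cv2.resize(b,(600,600)))
E
```

```text
[ 0.48693364 -0.30311694  0.17106927]
```

View pics/c3.png

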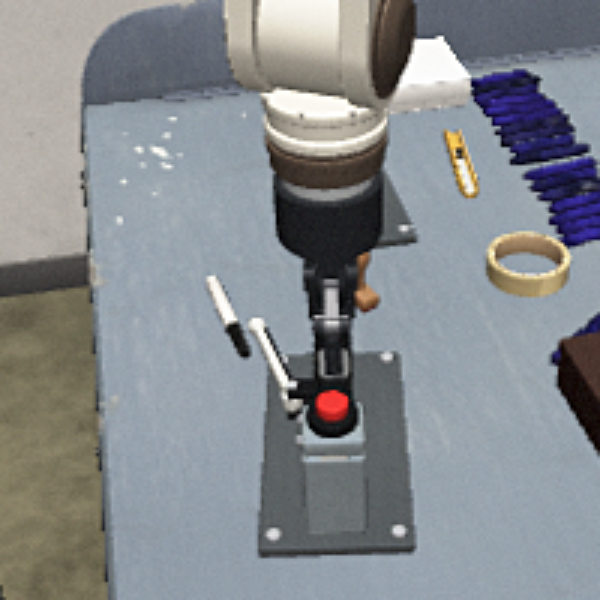

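The closed fingers are above and just behind the red button, which is at (332,407) in the crop. The right lever is back out, and the marker and stamp haven't moved. The TCP is 1 mm from the button centre in plan, so I'll press down now.

Emit:
play_rows:
  steps:
    - [[0.001, 0, 0.008, 0], [0, 0, 0.008, 0], [0, 0, 0.006, 0], [0, 0, 0.004, 0], [0, 0, 0.004, 0]]

```text
time: 13.42
ee_pos: [0.4863, -0.3038, 0.1405]
tcp_rot: [180.0, -0.0, 169.0]
wrist_force: [-1.4, 1.0, 2.4]
opening: 0.0004
grasp_force: 1.0
```

Emit:
play_rows:
  steps:
    - [[0, 0, 0.002, 0], [0, 0, 0.002, 0], [0, 0, 0.002, 0], [0, 0, 0.001, 0], [0, 0, 0, 0]]

```text
time: 13.83
ee_pos: [0.4864, -0.3038, 0.1355]
tcp_rot: [-180.0, 0.0, 169.0]
wrist_force: [-5.5, 3.5, 8.4]
opening: 0.0003
grasp_force: 4.5
```

Emit:
play_rows:
  steps:
    - [[0, 0, 0.001, 0], [0, 0, 0.001, 0], [0, 0, 0, 0], [0, 0, 0, 0], [0, 0, 0, 0]]

```text
time: 14.25
ee_pos: [0.4865, -0.3039, 0.1353]
tcp_rot: [-180.0, 0.1, 169.0]
wrist_force: [-9.3, 5.9, 20.7]
opening: 0.0002
grasp_force: 10.4
```

```bash
python3 - <<'E'
from h import *
b=bot.camera('side')['img'][220:280,270:350]
cv2.imwrite('pics/c4.png',cv2.resize(b,(800,600),interpolation=2))
E
```

```text
(no output)
```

View pics/c4.png

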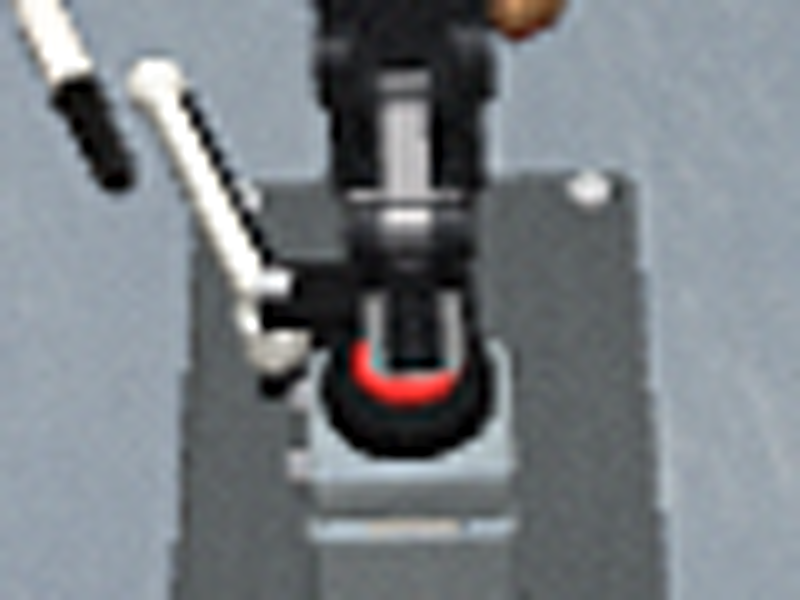

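The fingertip is centred on the button, which has travelled about 6 mm onto a hard stop at 20 N. Now I'll let go and lift.

Emit:
play_rows:
  steps:
    - [[0, 0, -0.005, 0], [0, 0, -0.015, 0], [0, 0, -0.03, 0], [0, 0, -0.03, 0], [0, 0, -0.03, 0]]

```text
time: 14.72
ee_pos: [0.4865, -0.3039, 0.2433]
tcp_rot: [-180.0, -0.0, 169.0]
wrist_force: [-0.1, -0.8, 1.0]
opening: -0.0002
grasp_force: 0.0
```

Emit:
play_rows:
  steps:
    - [[0.035, 0, 0, 0], [0.035, 0, 0, 0], [0.035, 0, 0, 0], [0, 0, 0, 0], [0, 0, 0, 0]]

```text
time: 15.13
ee_pos: [0.3827, -0.284, 0.2431]
tcp_rot: [-179.9, 0.1, 168.9]
wrist_force: [0.3, -0.1, -0.0]
opening: 0.0001
grasp_force: 0.0
```

```bash
python3 - <<'E'
from h import *
c=bot.camera('top');print(red(c['img']));s=bot.camera('side');print(red(s['img']))
a=c['img'][100:300,170:470]
cv2.imwrite('pics/c5.png',cv2.resize(a,(750,500)))
E
```

```text
[(np.int32(82), [245, 182, 11, 10], array([250.08536585, 186.57317073])), (np.int32(78), [405, 223, 10, 10], array([409.61538462, 227.87179487]))]
[(np.int32(42), [314, 161, 8, 6], array([317.35714286, 163.5952381 ])), (np.int32(99), [305, 250, 11, 11], array([310.09090909, 254.77777778]))]
```

View pics/c5.png

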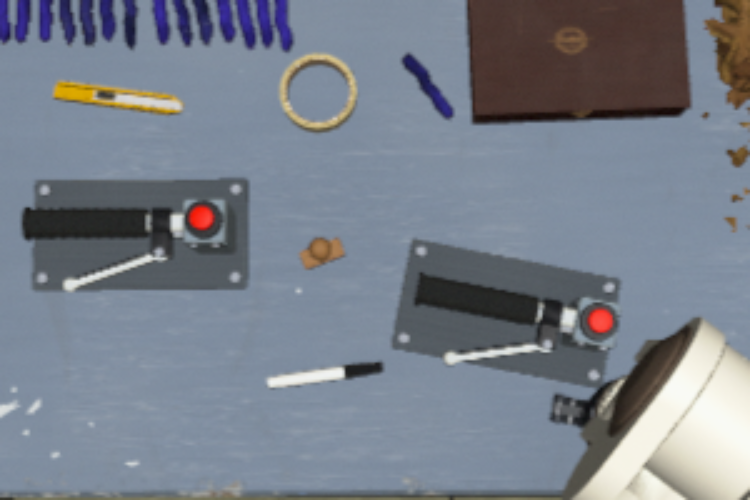

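Both levers are back out, both buttons are up (same pixels as at the start), the loose things in view haven't moved, and the arm is clear of everything.

```bash
python3 -c "from workcell import bot; print(bot.job_done())"
```

```text
the job is handed in; nothing more can be done
None
```

I pushed both levers to their stops, left then right; the right one was bad (it came in all the way), so I pressed its red button fully down, let go and handed the job in at about 15 s; the result wasn't shown.

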